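# Lay out the pistons by diameter

### The job

Line up the four loose pistons on the layout board in order of diameter (their heights do not count): the narrowest on the rubber pad next to the steel end stop, then wider and wider, with the widest on the pad farthest from the stop. Stand one piston crown up in the middle of each pad, and do not tip over any piston or the oil bottle.

Things in the scene. Friction and masses are not known exactly. Their poses are not given: they have to be found in the camera images.
- piston_34: the narrowest of four plain aluminium pistons with dark rings: an upright cylinder, 34 mm in diameter and 46 mm high, crown up, loose. Origin: centre of its underside; z up along its axis.
- piston_43: the second narrowest of four plain aluminium pistons with dark rings: an upright cylinder, 43 mm in diameter and 54 mm high, crown up, loose. Origin: centre of its underside; z up along its axis.
- piston_52: the second widest of four plain aluminium pistons with dark rings: an upright cylinder, 52 mm in diameter and 42 mm high, crown up, loose. Origin: centre of its underside; z up along its axis.
- piston_61: the widest of four plain aluminium pistons with dark rings: an upright cylinder, 61 mm in diameter and 50 mm high, crown up, loose. Origin: centre of its underside; z up along its axis.
- pad_1: one of four identical black rubber pads, a disc 72 mm in diameter and 3 mm thick, fixed on the plywood layout board (90 x 430 mm, 8 mm thick, fixed). The pads stand in one straight row, 85 mm apart; which pad has which place in the row changes. Origin: centre of the pad's underside, on the board 8 mm above the bench, so the pad's top is 3 mm above its origin (11 mm above the bench). x axis: across the row; y axis: along the row.
- pad_2: one of four identical black rubber pads, a disc 72 mm in diameter and 3 mm thick, fixed on the plywood layout board (90 x 430 mm, 8 mm thick, fixed). The pads stand in one straight row, 85 mm apart; which pad has which place in the row changes. Origin: centre of the pad's underside, on the board 8 mm above the bench, so the pad's top is 3 mm above its origin (11 mm above the bench). x axis: across the row; y axis: along the row.
- pad_3: one of four identical black rubber pads, a disc 72 mm in diameter and 3 mm thick, fixed on the plywood layout board (90 x 430 mm, 8 mm thick, fixed). The pads stand in one straight row, 85 mm apart; which pad has which place in the row changes. Origin: centre of the pad's underside, on the board 8 mm above the bench, so the pad's top is 3 mm above its origin (11 mm above the bench). x axis: across the row; y axis: along the row.
- pad_4: one of four identical black rubber pads, a disc 72 mm in diameter and 3 mm thick, fixed on the plywood layout board (90 x 430 mm, 8 mm thick, fixed). The pads stand in one straight row, 85 mm apart; which pad has which place in the row changes. Origin: centre of the pad's underside, on the board 8 mm above the bench, so the pad's top is 3 mm above its origin (11 mm above the bench). x axis: across the row; y axis: along the row.
- stop: the steel end stop: a thin upright plate 70 mm wide, 8 mm thick, 30 mm high, across one end of the board (either end; a low round dark dish, 32 mm across and 6 mm high, sits at the other end), 65.5 mm beyond the centre of the nearest pad, fixed. Origin: centre of its underside, on the board; x axis across the row, y along the row.
- oil_bottle: a bystander: grey plastic bottle with a red cap, 60 mm in diameter, 160 mm high, standing loose to the left of the work. Origin: centre of its underside; z up.
Things that resemble listed ones, but are neither listed nor needed, are in the scene too. Leave any pink look-alike of the piston_34 alone. Leave any blue look-alike of the piston_52 alone.

How it is judged:
By the outcome, as a careful person would: the job done as asked, in the order asked, and still so for the second after the job is handed in, with the robot touching nothing.
It also fails if it takes over 99 s, if anything falls off the work surface, if the arm or the gripper's body presses on something with over 40 N, if the wrist force passes 120 N, or if a joint passes its speed limit or range.

### The arm

A 6-joint arm with a two-finger parallel gripper is mounted at the origin on the work surface. World frame = base frame: x ahead of the robot, y to its left, z up, the work surface at z = 0. Lengths are in mm, angles in rad, forces in N, time in s.
With the tool pointing down it reaches from about 300 to 775 mm from the base axis. Payload 14.6 kg.
Tool frame: the origin (TCP) lies on the centre line of the jaws, within the pads' length; the fingertips stand ahead of it and the grasp point (between the pads) is the TCP (manip.tip_reach is the z of the fingertips in the tool frame, in mm); z points along the fingers, y is the direction in which the jaws open and shut (so a half turn about z gives the same grasp; the last joint's range is limited). The gripper opens to 94 mm and grips with 3 to 60 N. Pads are 16 mm wide; open, the fingers measure 119 mm over their backs; the gripper's body (75 mm by 177 mm) begins 78 mm behind the grasp point.
Start: joints at [-0.067, 0.3, 1.521, -0, 1.321, -0.067], TCP at [549.99, -0.002, 224.446] pointing down, gripper open.
Joint ranges: [-3.03, 3.03], [-0.79, 2.21], [0.23, 2.52], [-1.04, 4.18], [0, 3.07], [-2.55, 2.55]. Speed limits (rad/s): [2.22, 2.22, 2.57, 3.14, 3.14, 3.14].

### API

Orientations are given as [roll, pitch, yaw] about the fixed x, y, z axes, in that order (R = Rz(yaw) Ry(pitch) Rx(roll)).
In Python, from cell import manip, camera, search_frame, masks_of, tip_of gives the robot as it stands.
- The arm moves only by the tool send_rows, never from a script. Its argument "plan" is a list of rows, each an object with "travel": the shift along the tool's x, y, z in mm, a list of three; "delta_rot": the turn, a rotation vector about the tool's x, y, z in degrees, a list of three; "fingers": the gripper's target within -1 to 1 (shut at 1, half-way at 0, fully open at -1). In form: [{"travel": [dx, dy, dz], "delta_rot": [wx, wy, wz], "fingers": fingers}, ...]. A call has 1 to 20 rows; each row shifts and turns the commanded pose from where the row before left it, along the tool's axes as they then stand; what a row does not reach is not made up. A row lasts 1/8 s, in which the tool goes at most 62.5 mm and 10.7 degrees, less where a joint would pass 70% of its speed; a pose out of reach is approached as far as the arm can. A call is refused whole if a number of a shift passes 62.5 or a number of a turn 10.7, either way. A call with a gripper value outside its range is refused whole. The fingers move at their own pace and stop on an object; "grip_force" is the grip in N (left out, the last holds). Time passes only in rows, so rows that do not move let the fingers close. It gives the time, the measured TCP pose, the force and the opening at its end, in the units of the state.
- manip.read_state(): the state, without advancing time (a new reading comes with each control period).
- camera(name): name is "scene" or "side" or "wrist"; returns a dict with "color" (400x640x3 uint8, red, green, blue), "z_map" (400x640 float32, mm along the optical axis (not along the pixel's ray), 0 where there is no reading), "fov_y" (degrees; the focal length in pixels is half the picture's height over the tangent of half this angle, whatever the lens; pixels are square), "cx", "cy" (the principal point, pixels), "k1" (the pictures are not rectified: a ray, as slopes to the right and down, at radius r is drawn at 1 + k1 r^2 times it, then the intrinsics apply), "world_from_camera" (4x4, takes a point from camera to world coordinates); the wrist camera has in their place "tool_from_camera" (4x4, takes a point from camera to tool coordinates, whose origin is the TCP and whose axes are the flange's). Camera axes: x right, y up, looking along -z (the intrinsics and any distortion apply to the point x, -y, -z); pixel columns grow to the right and rows downward; lengths in mm; the calibration is good to about 2 mm. A picture is of the moment at which its call begins: read the wrist's pose just before it.
- manip.sign_off(): hands the job in, once; it reports no verdict.
Trained networks look in the newest picture that a camera, given by its name, has taken for a name from the list of things; names that differ only in an ending like _2 or _b are one class to them, and where a whole thing is asked for, a point or a joint stands for the part that bears it (a point fixed in the world has none). Each returns a list of dicts, best first, with "confidence" (0 to 1); they miss things now and then, are a little off and sometimes report something else, mostly with a low value. They report only what shows in the picture. A call takes as long as a camera call. They do not tell look-alikes from the thing itself.
- search_frame(name, camera): "at" ([x, y, z] in mm, in the coordinates of the camera as it stood for that picture, good to about 4 mm: the middle of the surface that is visible of it).
- masks_of(name, camera): "region" (400x640 bool, what is visible of it).
- tip_of(name, camera): "at" ([x, y, z] in mm, in the coordinates of the camera as it stood for that picture, good to about 4 mm: a listed point, or the origin of a listed thing).
The state is a dict: "clock": time; "joints": joint angles; "qd": joint speeds; "effort": joint torques, N m; "eef_pos": TCP position; "eef_rot": TCP orientation; "wrist_force": force on the tool from outside, world axes, zero at the start; "moment": the same for the moment, N m; "finger_gap": finger opening in mm.
Only numpy, scipy, OpenCV 4.12 (cv2) and the standard library are available. Lean on these libraries where they do the work, as an engineer would, in place of code of your own. Each camera call takes 0.05 s, during which the arm holds its last target. There are 200 camera calls.

## Working session

There is one attempt and no reset: what is moved stays moved. The work goes in short steps, Python scripts to look and compute and a tool call to move; the robot and the scene stay as the last step left them, time stands still between calls to the robot, and variables do not carry over. Pictures are saved under pics/ and viewed, about 12 in all and at most 16, crops included, and the job is handed in when it is done.

Besides the shell and the picture viewer there is one more tool, called as a command line: name --argument value ..., lists and objects as JSON in quotes. send_rows: Moves the arm, as the interface text tells. Its arguments: {"type":"object","properties":{"plan":{"type":"array"},"grip_force":{"type":"number"}},"required":["plan"]}

```bash
ls; mkdir -p pics; cat > h.py <<'E'
import numpy as np, cv2
from cell import manip, camera, search_frame, masks_of, tip_of
from scipy.spatial.transform import Rotation as R
def Twc(c):
    if "world_from_camera" in c: return np.array(c["world_from_camera"])
    s=manip.read_state(); T=np.eye(4); T[:3,:3]=R.from_euler('xyz',s["eef_rot"]).as_matrix(); T[:3,3]=s["eef_pos"]
    return T@np.array(c["tool_from_camera"])
def cloud(c,T):
    h,w=c["z_map"].shape; f=h/2/np.tan(np.radians(c["fov_y"])/2)
    K=np.array([[f,0,c["cx"]],[0,f,c["cy"]],[0,0,1.]])
    uv=np.stack(np.meshgrid(np.arange(w),np.arange(h)),-1).reshape(-1,1,2).astype(np.float64)
    s=cv2.undistortPoints(uv,K,np.array([c["k1"],0,0,0.])).reshape(h,w,2)
    z=c["z_map"]; P=np.stack([s[...,0]*z,-s[...,1]*z,-z],-1)
    return P@T[:3,:3].T+T[:3,3]
def save(c,n): cv2.imwrite(f"pics/{n}.png",c["color"][...,::-1])
E
python3 - <<'E'
from h import *
print(manip.read_state(), manip.tip_reach)
for n in ["scene","side"]:
    c=camera(n); T=Twc(c); save(c,n+"0"); W=cloud(c,T); np.save(n+"0.npy",W)
    print(n,{k:c[k] for k in("fov_y","cx","cy","k1")},T[:3,3].round())
    for o in ["piston_34","piston_43","piston_52","piston_61","pad_1","stop","oil_bottle"]:
        for d in masks_of(o,n)[:6]:
            m=d["region"]; v,u=np.nonzero(m); p=W[m&(c["z_map"]>0)]; 
            print(o,round(d["confidence"],2),"px",int(u.mean()),int(v.mean()),"med",np.median(p,0).round() if len(p) else None,"ztop",np.percentile(p[:,2],97).round() if len(p) else None)
E
```

```text
pics
{'clock': 0.0, 'joints': array([-6.65753924e-02,  3.00462777e-01,  1.52159273e+00,  2.45421278e-05,
        1.32070599e+00, -6.65839122e-02]), 'qd': array([-0.00024199, -0.00220133,  0.00109214,  0.00097873, -0.00039627,
       -0.00079361]), 'effort': array([-1.53750298e-03, -5.31805658e+01, -3.52735734e+01,  7.07558286e-02,
        2.43994006e-02, -4.79655944e-05]), 'eef_pos': array([5.49753001e+02, 3.30659585e-02, 2.23885957e+02]), 'eef_rot': array([-3.14042798e+00, -1.01487736e-04,  1.57079870e+00]), 'wrist_force': array([-0.96554304, -0.08111595,  0.26031151]), 'moment': array([-0.00028803,  0.00154135, -0.00132369]), 'finger_gap': 94.26287609099046} 19.0
scene {'fov_y': 43.41924447861604, 'cx': 324.71491070642895, 'cy': 197.13718842165198, 'k1': 0.03176636231107132} [1023.  386.  937.]
piston_34 0.9 px 328 133 med [361.   3.  40.] ztop 45.0
piston_34 0.84 px 385 205 med [469. 210.  43.] ztop 48.0
piston_34 0.77 px 424 206 med [428. 280.  41.] ztop 47.0
piston_34 0.65 px 225 126 med [ 475. -209.   35.] ztop 305.0
piston_34 0.57 px 280 143 med [446. -75.  40.] ztop 45.0
pist
[... 2653 characters left out ...]
56 med [348. -17.  33.] ztop 42.0
piston_61 0.9 px 363 306 med [ 453. -228.   41.] ztop 54.0
piston_61 0.85 px 286 220 med [440.  80.  36.] ztop 50.0
piston_61 0.8 px 251 190 med [414. 268.  28.] ztop 45.0
piston_61 0.74 px 276 197 med [455. 199.  33.] ztop 46.0
piston_61 0.69 px 315 267 med [430. -96.  35.] ztop 42.0
pad_1 0.91 px 421 278 med [ 602. -184.    9.] ztop 11.0
pad_1 0.87 px 381 231 med [622. -15.  10.] ztop 12.0
pad_1 0.82 px 366 212 med [633.  69.  10.] ztop 12.0
pad_1 0.79 px 399 252 med [612. -99.  10.] ztop 11.0
pad_1 0.39 px 363 306 med [ 453. -228.   42.] ztop 54.0
stop 0.67 px 356 196 med [642. 132.  21.] ztop 38.0
oil_bottle 0.9 px 271 149 med [514. 393.  73.] ztop 157.0
```

View pics/scene0.png

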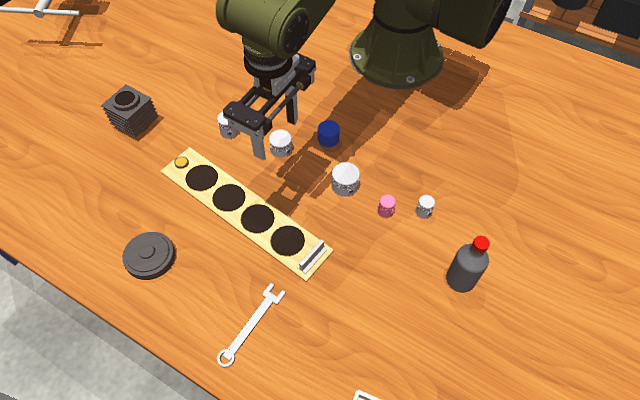

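View pics/side0.png

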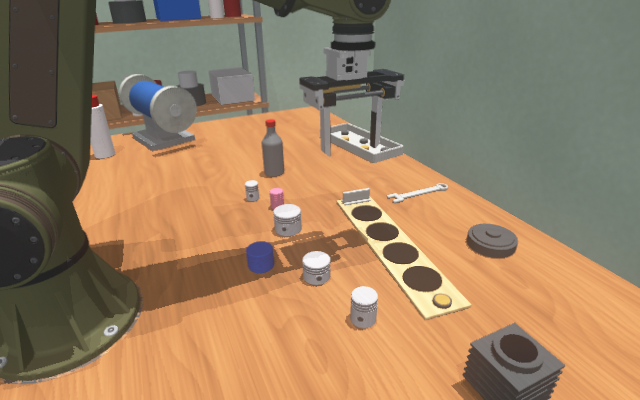

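```bash
python3 - <<'E'
from h import *
from scipy.optimize import least_squares
for n in ["scene","side"]:
    W=np.load(n+"0.npy"); c=camera(n)
    for i,d in enumerate(masks_of("piston_34",n)[:6]):
        p=W[d["region"]&(c["z_map"]>0)]; z0=np.median(p[p[:,2]>np.percentile(p[p[:,2]<70][:,2],70)][:,2])
        t=p[abs(p[:,2]-z0)<2.5][:,:2].astype(np.float32)
        # top hull: fit min enclosing and hull-circle
        hu=cv2.convexHull(t)[:,0]; r=least_squares(lambda q:np.hypot(hu[:,0]-q[0],hu[:,1]-q[1])-q[2],[*t.mean(0),25],loss='soft_l1').x
        s=p[(p[:,2]>8)&(p[:,2]<z0-5)][:,:2]
        k=least_squares(lambda q:np.hypot(s[:,0]-q[0],s[:,1]-q[1])-q[2],[*t.mean(0),25],loss='soft_l1').x if len(s)>20 else None
        rgb=c["color"][d["region"]].mean(0).round()
        print(n,"top z",z0.round(1),"area-D",(2*np.sqrt(cv2.contourArea(hu)/np.pi)).round(1),"fit",r.round(1),"side fit",None if k is None else k.round(1),rgb)
    for d in masks_of("pad_1",n)[:4]:
        p=W[d["region"]&(c["z_map"]>0)]; p=p[(abs(p[:,2]-10.5)<3)][:,:2].astype(np.float32); (x,y),r=cv2.minEnclosingCircle(p); print("pad",p.mean(0).round(1),x,y,r)
    d=masks_of("stop",n)[0]; p=W[d["region"]&(c["z_map"]>0)]; print("stop",p[abs(p[:,2]-37)<4].mean(0).round(1))
E
```

```text
scene top z 43.0 area-D 50.0 fit [437.9 -81.6  25.3] side fit [436.2 -82.6  25.6] [186. 179. 180.]
scene top z 43.1 area-D 49.3 fit [352.8  -2.4  25.1] side fit [351.9  -2.7  25. ] [ 40.  49. 111.]
scene top z 50.9 area-D 58.9 fit [448.1  99.1  29.7] side fit [447.9  98.6  29.6] [191. 185. 186.]
scene top z 46.2 area-D 31.4 fit [461.2 208.5  16. ] side fit [459.9 208.   16.9] [202. 118. 146.]
scene top z 55.2 area-D 27.1 fit [ 460.6 -218.    19.2] side fit [ 460.2 -215.6   20.3] [153. 140. 136.]
scene top z 46.4 area-D 31.2 fit [419.  279.4  15.9] side fit [418.6 279.1  15.6] [185. 179. 181.]
pad [615.3 -99.1] 614.9269409179688 -99.36882019042969 36.57265853881836
pad [636.8  69.9] 635.6051025390625 69.51806640625 37.40675354003906
pad [625.9 -14.1] 623.688720703125 -14.49222469329834 37.96856689453125
pad [ 473.5 -205.3] 465.96185302734375 -212.06716918945312 19.943655014038086
stop [645.8 135.   37.1]
side top z 41.2 area-D 48.9 fit [435.1 -82.2  24.7] side fit [435.7 -81.2  25.1] [183. 177. 177.]
side top z 49.1 area-D 58.9 fit [445.8  99.1  29.7] side fit [446.5 100.5  30.2] [175. 167. 166.]
side top z 52.8 area-D 42.1 fit [ 459.4 -216.3   21.2] side fit [ 459.6 -215.6   21.1] [181. 170. 166.]
side top z 41.0 area-D 50.0 fit [350.6  -3.3  25.2] side fit [350.5  -1.8  25.4] [ 71.  71. 121.]
side top z 44.8 area-D 30.6 fit [458.8 208.1  15.7] side fit [459.  209.5  16. ] [191. 119. 136.]
side top z 44.1 area-D 31.9 fit [416.2 279.4  16.4] side fit [416.  281.3  16.5] [168. 150. 142.]
pad [623.9 -15. ] 623.01171875 -10.371841430664062 40.76150131225586
pad [633.6  69.1] 636.1586303710938 70.33345031738281 38.50858688354492
pad [613.4 -99.9] 615.838134765625 -96.02919006347656 39.7353515625
pad [ 602.9 -184.2] 604.3681030273438 -182.19244384765625 37.26337814331055
stop [639.6 134.5  36.3]
```

The scene picture shows all four plain pistons, and the fitted diameters match the listed sizes:

| Piston | Pixel (scene) | World position (x, y) |
|---|---|---|
| p34 | (424,206) | (418, 280) |
| p43 | (226,124) | (460, -216) |
| p52 | (280,143) | (436, -82) |
| p61 | (344,179) | (447, 99) |

What could be mistaken for them is the blue look-alike of p52 at (328,133) and the pink look-alike of p34 at (387,206). I'll leave both alone. The stop is at the +y end, at (312,256), and the dish is at (181,161).

I'll hover over p61 first and check with the wrist camera.

send_rows --plan '[{"travel": [33,-34,18],"delta_rot": [0,0,0],"fingers": -1},{"travel": [33,-34,18],"delta_rot": [0,0,0],"fingers": -1},{"travel": [33,-35,18],"delta_rot": [0,0,0],"fingers": -1},{"travel": [0,0,0],"delta_rot": [0,0,0],"fingers": -1},{"travel": [0,0,0],"delta_rot": [0,0,0],"fingers": -1}]' --grip_force 30

```text
clock: 1.82
eef_pos: [447.7, 98.8, 171.0]
eef_rot: [3.14, -0.0, 1.571]
wrist_force: [-0.2, -0.0, -0.2]
finger_gap: 93.9
```

```bash
cat >> h.py <<'E'
def circ(t):
    hu=cv2.convexHull(t.astype(np.float32))[:,0]
    return least_squares(lambda q:np.hypot(hu[:,0]-q[0],hu[:,1]-q[1])-q[2],[*t.mean(0),25],loss='soft_l1').x.round(1)
from scipy.optimize import least_squares
def wristlook(name,tag=None,what="piston_61"):
    s=manip.read_state(); c=camera("wrist"); T=Twc(c); W=cloud(c,T)
    if tag: save(c,tag)
    print("tcp",s["eef_pos"].round(1),s["eef_rot"].round(3),"gap",round(s["finger_gap"],1),"F",s["wrist_force"].round(1),"t",round(s["clock"],2))
    for d in masks_of(what,"wrist")[:4]:
        v,u=np.nonzero(d["region"]); p=W[d["region"]&(c["z_map"]>0)]
        if len(p)<50: continue
        z0=np.median(p[p[:,2]>np.percentile(p[:,2],60)][:,2]); t=p[abs(p[:,2]-z0)<2.5][:,:2]
        print(what,round(d["confidence"],2),"px",int(u.mean()),int(v.mean()),"ztop",z0.round(1),"circle",circ(t))
E
python3 - <<'E'
from h import *
wristlook("wrist","w61")
E
```

```text
tcp [447.7  98.8 171. ] [ 3.14  -0.     1.571] gap 93.9 F [-0.2 -0.  -0.2] t 1.82
piston_61 0.98 px 334 65 ztop 46.7 circle [460.  207.4  16.5]
piston_61 0.94 px 231 294 ztop 42.3 circle [360.5   1.4  16.6]
piston_61 0.85 px 318 200 ztop 50.6 circle [447.3  97.9  30.1]
piston_61 0.64 px 308 372 ztop 42.5 circle [436.7 -81.7  25.3]
```

View pics/w61.png

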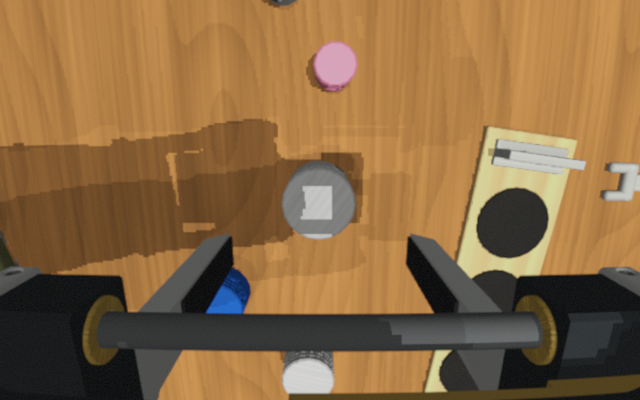

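The crop confirms the choice. The plain aluminium piston is at (318,200), 60 mm across with its top at 50.6 mm. Pink is at (334,65) and blue is half hidden at (225,295). Now I'll descend, grip and lift.

send_rows --plan '[{"travel": [-1,0,40],"delta_rot": [0,0,0],"fingers": -1},{"travel": [0,0,40],"delta_rot": [0,0,0],"fingers": -1},{"travel": [0,0,35],"delta_rot": [0,0,0],"fingers": -1},{"travel": [0,0,20],"delta_rot": [0,0,0],"fingers": -1},{"travel": [0,0,10],"delta_rot": [0,0,0],"fingers": -1},{"travel": [0,0,0],"delta_rot": [0,0,0],"fingers": 1},{"travel": [0,0,0],"delta_rot": [0,0,0],"fingers": 1},{"travel": [0,0,0],"delta_rot": [0,0,0],"fingers": 1},{"travel": [0,0,0],"delta_rot": [0,0,0],"fingers": 1},{"travel": [0,0,0],"delta_rot": [0,0,0],"fingers": 1},{"travel": [0,0,0],"delta_rot": [0,0,0],"fingers": 1}]'

```text
clock: 3.3
eef_pos: [447.3, 98.1, 26.0]
eef_rot: [3.141, -0.0, 1.571]
wrist_force: [-1.7, -0.6, 6.6]
finger_gap: 60.6
```

send_rows --plan '[{"travel": [0,0,-20],"delta_rot": [0,0,0],"fingers": 1},{"travel": [0,0,-35],"delta_rot": [0,0,0],"fingers": 1},{"travel": [0,0,-35],"delta_rot": [0,0,0],"fingers": 1},{"travel": [-15,8,0],"delta_rot": [0,0,0],"fingers": 1},{"travel": [-31,17,0],"delta_rot": [0,0,0],"fingers": 1},{"travel": [-40,22,0],"delta_rot": [0,0,0],"fingers": 1},{"travel": [-40,22,0],"delta_rot": [0,0,0],"fingers": 1},{"travel": [-40,22,0],"delta_rot": [0,0,0],"fingers": 1},{"travel": [-40,23,0],"delta_rot": [0,0,0],"fingers": 1},{"travel": [-40,23,0],"delta_rot": [0,0,0],"fingers": 1},{"travel": [-25,13,0],"delta_rot": [0,0,0],"fingers": 1},{"travel": [-10.5,6.5,0],"delta_rot": [0,0,0],"fingers": 1},{"travel": [0,0,0],"delta_rot": [0,0,0],"fingers": 1},{"travel": [0,0,0],"delta_rot": [0,0,0],"fingers": 1}]'

```text
clock: 5.05
eef_pos: [603.1, -182.6, 115.1]
eef_rot: [-3.141, -0.0, 1.572]
wrist_force: [-0.4, -0.7, -1.7]
finger_gap: 60.4
```

```bash
python3 - <<'E'
from h import *
wristlook("wrist","w61b","pad_1")
wristlook("wrist",None)
for n in ["scene","side"]:
    c=camera(n); W=cloud(c,Twc(c)); save(c,n+"1")
    for d in masks_of("pad_1",n)[:4]:
        v,u=np.nonzero(d["region"]); p=W[d["region"]&(c["z_map"]>0)]; p=p[abs(p[:,2]-np.median(p[:,2]))<2]; print(n,int(u.mean()),int(v.mean()),"z",np.median(p[:,2]).round(1),circ(p[:,:2]),p.mean(0).round(1))
E
```

```text
tcp [ 603.1 -182.6  115.1] [-3.141 -0.     1.572] gap 60.4 F [-0.4 -0.7 -1.7] t 5.05
pad_1 0.71 px 335 95 ztop 12.1 circle [614.6 -99.6  35.7]
pad_1 0.58 px 321 184 ztop 12.0 circle [ 604.3 -183.3   35.1]
pad_1 0.56 px 350 10 ztop 12.2 circle [624.5 -16.9  34.5]
tcp [ 603.3 -182.6  115.5] [-3.142 -0.     1.572] gap 60.7 F [-0.2 -0.2 -1.8] t 5.15
piston_61 0.97 px 78 73 ztop 42.6 circle [436.9 -83.4  25.8]
piston_61 0.82 px 319 259 ztop 140.2 circle [ 603.4 -181.8   29.8]
piston_61 0.66 px 131 252 ztop 54.2 circle [ 460.5 -216.4   20.7]
scene 228 197 z 10.9 [615.  -98.9  35.5] [614.9 -99.   10.9]
scene 286 240 z 10.7 [635.7  69.2  35.6] [636.7  69.9  10.7]
scene 201 178 z 11.0 [ 605.3 -182.8   34.7] [ 606.2 -182.7   11. ]
scene 468 265 z 100.5 [522.9 411.6  27.8] [539.9 412.5 100.3]
side 365 212 z 10.0 [633.7  70.8  34.9] [632.6  70.   10. ]
side 381 231 z 10.0 [624.  -13.5  35.6] [623.3 -15.4  10. ]
side 421 278 z 9.5 [ 604.  -182.4   35.9] [ 602.7 -183.7    9.4]
side 400 252 z 9.9 [614.  -98.3  35.7] [613.3 -99.5   9.8]
```

send_rows --plan '[{"travel": [-1,1,30],"delta_rot": [0,0,0],"fingers": 1},{"travel": [0,0,25],"delta_rot": [0,0,0],"fingers": 1},{"travel": [0,0,15],"delta_rot": [0,0,0],"fingers": 1},{"travel": [0,0,6],"delta_rot": [0,0,0],"fingers": 1},{"travel": [0,0,2],"delta_rot": [0,0,0],"fingers": 1},{"travel": [0,0,0],"delta_rot": [0,0,0],"fingers": 1},{"travel": [0,0,0],"delta_rot": [0,0,0],"fingers": 1}]'

```text
clock: 6.32
eef_pos: [604.8, -184.6, 38.1]
eef_rot: [3.141, 0.0, 1.571]
wrist_force: [0.1, 0.2, -1.8]
finger_gap: 60.5
```

send_rows --plan '[{"travel": [0.5,0,0.6],"delta_rot": [0,0,0],"fingers": 1},{"travel": [0,0,0.4],"delta_rot": [0,0,0],"fingers": 1},{"travel": [0,0,0],"delta_rot": [0,0,0],"fingers": 1}]'

```text
clock: 6.7
eef_pos: [604.6, -184.0, 37.0]
eef_rot: [3.141, 0.0, 1.571]
wrist_force: [-3.3, 1.4, 5.9]
finger_gap: 60.5
```

send_rows --plan '[{"travel": [0,0,0],"delta_rot": [0,0,0],"fingers": -1},{"travel": [0,0,0],"delta_rot": [0,0,0],"fingers": -1},{"travel": [0,0,0],"delta_rot": [0,0,0],"fingers": -1},{"travel": [0,0,0],"delta_rot": [0,0,0],"fingers": -1},{"travel": [0,0,-20],"delta_rot": [0,0,0],"fingers": -1},{"travel": [0,0,-40],"delta_rot": [0,0,0],"fingers": -1},{"travel": [0,0,-40],"delta_rot": [0,0,0],"fingers": -1},{"travel": [20,-33,0],"delta_rot": [0,0,0],"fingers": -1},{"travel": [24,-40,0],"delta_rot": [0,0,0],"fingers": -1},{"travel": [24,-40,0],"delta_rot": [0,0,0],"fingers": -1},{"travel": [20,-33,0],"delta_rot": [0,0,0],"fingers": -1},{"travel": [14,-22,0],"delta_rot": [0,0,0],"fingers": -1},{"travel": [0,0,0],"delta_rot": [0,0,0],"fingers": -1},{"travel": [0,0,0],"delta_rot": [0,0,0],"fingers": -1}]'

```text
clock: 8.45
eef_pos: [437.4, -82.4, 137.3]
eef_rot: [3.14, 0.0, 1.571]
wrist_force: [0.2, -0.0, -0.2]
finger_gap: 93.9
```

```bash
python3 - <<'E'
from h import *
wristlook("wrist","w52")
for n in ["scene","side"]:
    c=camera(n); W=cloud(c,Twc(c)); save(c,n+"2")
    for d in masks_of("piston_61",n)[:6]:
        p=W[d["region"]&(c["z_map"]>0)]; z0=np.median(p[p[:,2]>np.percentile(p[:,2],60)][:,2]); p=p[abs(p[:,2]-z0)<2.5]; print(n,z0.round(1),circ(p[:,:2]))
E
```

```text
tcp [437.4 -82.4 137.3] [3.14  0.    1.571] gap 93.9 F [ 0.2 -0.  -0.2] t 8.45
piston_61 0.91 px 202 103 ztop 42.4 circle [351.3  -4.1  25.8]
piston_61 0.81 px 317 207 ztop 42.3 circle [436.4 -82.5  25.5]
piston_61 0.71 px 501 293 ztop 44.0 circle [ 593.7 -164.3    9.1]
piston_61 0.66 px 345 370 ztop 54.2 circle [ 459.6 -216.5   20.7]
scene 42.7 [353.1  -2.7  24.8]
scene 45.6 [419.6 278.7  15.9]
scene 61.5 [ 604.8 -181.7   29.5]
scene 55.3 [ 460.2 -216.2   20.2]
scene 42.6 [437.1 -81.8  25.2]
scene 46.0 [461.5 209.2  15.7]
side 40.9 [435.1 -82.2  25. ]
side 44.0 [416.1 278.4  15.2]
side 59.7 [ 603.6 -182.8   29.7]
side 40.8 [350.5  -3.   25.3]
side 42.5 [453.5 205.2  11.4]
side 52.5 [ 458.9 -216.1   20.9]
```

p61 is standing on the far pad at about (604,-182), with its top at 61 mm as expected. The gripper is now centred over p52.

send_rows --plan '[{"travel": [0,-1,40],"delta_rot": [0,0,0],"fingers": -1},{"travel": [0,0,40],"delta_rot": [0,0,0],"fingers": -1},{"travel": [0,0,22],"delta_rot": [0,0,0],"fingers": -1},{"travel": [0,0,11],"delta_rot": [0,0,0],"fingers": -1},{"travel": [0,0,0],"delta_rot": [0,0,0],"fingers": 1},{"travel": [0,0,0],"delta_rot": [0,0,0],"fingers": 1},{"travel": [0,0,0],"delta_rot": [0,0,0],"fingers": 1},{"travel": [0,0,0],"delta_rot": [0,0,0],"fingers": 1},{"travel": [0,0,0],"delta_rot": [0,0,0],"fingers": 1},{"travel": [0,0,0],"delta_rot": [0,0,0],"fingers": 1},{"travel": [0,0,0],"delta_rot": [0,0,0],"fingers": 1}]'

```text
clock: 10.12
eef_pos: [435.7, -82.0, 23.8]
eef_rot: [3.141, 0.0, 1.571]
wrist_force: [-0.7, 0.8, 6.0]
finger_gap: 51.6
```

send_rows --plan '[{"travel": [0,0,-20],"delta_rot": [0,0,0],"fingers": 1},{"travel": [0,0,-35],"delta_rot": [0,0,0],"fingers": 1},{"travel": [0,0,-35],"delta_rot": [0,0,0],"fingers": 1},{"travel": [-2,20,0],"delta_rot": [0,0,0],"fingers": 1},{"travel": [-4,40,0],"delta_rot": [0,0,0],"fingers": 1},{"travel": [-4,45,0],"delta_rot": [0,0,0],"fingers": 1},{"travel": [-4,40,0],"delta_rot": [0,0,0],"fingers": 1},{"travel": [-3,25,0],"delta_rot": [0,0,0],"fingers": 1},{"travel": [0,8.5,0],"delta_rot": [0,0,0],"fingers": 1},{"travel": [0,0,0],"delta_rot": [0,0,0],"fingers": 1},{"travel": [0,0,30],"delta_rot": [0,0,0],"fingers": 1},{"travel": [0,0,25],"delta_rot": [0,0,0],"fingers": 1},{"travel": [0,0,15],"delta_rot": [0,0,0],"fingers": 1},{"travel": [0,0,5],"delta_rot": [0,0,0],"fingers": 1},{"travel": [0,0,0],"delta_rot": [0,0,0],"fingers": 1},{"travel": [0,0,0],"delta_rot": [0,0,0],"fingers": 1}]'

```text
clock: 12.12
eef_pos: [614.4, -99.1, 39.4]
eef_rot: [3.14, 0.0, 1.571]
wrist_force: [0.1, -0.8, -1.8]
finger_gap: 51.4
```

```bash
python3 - <<'E'
from h import *
wristlook("wrist")
E
```

```text
tcp [614.4 -99.1  39.4] [3.14  0.    1.571] gap 51.4 F [ 0.1 -0.8 -1.8] t 12.12
piston_61 0.83 px 319 263 ztop 58.1 circle [614.4 -99.8  25.8]
piston_61 0.66 px 302 372 ztop 54.8 circle [ 604.6 -181.6   28.8]
```

send_rows --plan '[{"travel": [0.5,0,3],"delta_rot": [0,0,0],"fingers": 1},{"travel": [0,0,1],"delta_rot": [0,0,0],"fingers": 1},{"travel": [0,0,0.6],"delta_rot": [0,0,0],"fingers": 1},{"travel": [0,0,0],"delta_rot": [0,0,0],"fingers": 1}]'

```text
clock: 12.72
eef_pos: [614.0, -98.4, 34.8]
eef_rot: [3.142, -0.0, 1.571]
wrist_force: [-5.3, 1.3, 9.3]
finger_gap: 51.5
```

send_rows --plan '[{"travel": [0,0,0],"delta_rot": [0,0,0],"fingers": -1},{"travel": [0,0,0],"delta_rot": [0,0,0],"fingers": -1},{"travel": [0,0,0],"delta_rot": [0,0,0],"fingers": -1},{"travel": [0,0,0],"delta_rot": [0,0,0],"fingers": -1},{"travel": [0,0,-20],"delta_rot": [0,0,0],"fingers": -1},{"travel": [0,0,-40],"delta_rot": [0,0,0],"fingers": -1},{"travel": [0,0,-40],"delta_rot": [0,0,0],"fingers": -1},{"travel": [-18,-25,0],"delta_rot": [0,0,0],"fingers": -1},{"travel": [-27,-35,0],"delta_rot": [0,0,0],"fingers": -1},{"travel": [-27,-35,0],"delta_rot": [0,0,0],"fingers": -1},{"travel": [-27,-35,0],"delta_rot": [0,0,0],"fingers": -1},{"travel": [-18,-25,0],"delta_rot": [0,0,0],"fingers": -1},{"travel": [0,0,0],"delta_rot": [0,0,0],"fingers": -1},{"travel": [0,0,0],"delta_rot": [0,0,0],"fingers": -1}]'

```text
clock: 14.48
eef_pos: [459.7, -215.4, 134.8]
eef_rot: [3.14, 0.001, 1.571]
wrist_force: [1.0, -0.4, -0.8]
finger_gap: 93.8
```

```bash
python3 - <<'E'
from h import *
wristlook("wrist")
E
```

```text
tcp [ 459.7 -215.4  134.8] [3.140e+00 1.000e-03 1.571e+00] gap 93.8 F [ 1.  -0.4 -0.8] t 14.47
piston_61 0.82 px 319 212 ztop 54.2 circle [ 459.9 -216.8   21.1]
piston_61 0.73 px 538 50 ztop 53.4 circle [613.5 -99.1  25.9]
piston_61 0.7 px 516 170 ztop 61.3 circle [ 604.2 -183.5   30.3]
```

send_rows --plan '[{"travel": [-1,0,40],"delta_rot": [0,0,0],"fingers": -1},{"travel": [0,0,38],"delta_rot": [0,0,0],"fingers": -1},{"travel": [0,0,20],"delta_rot": [0,0,0],"fingers": -1},{"travel": [0,0,10],"delta_rot": [0,0,0],"fingers": -1},{"travel": [0,0,0],"delta_rot": [0,0,0],"fingers": 1},{"travel": [0,0,0],"delta_rot": [0,0,0],"fingers": 1},{"travel": [0,0,0],"delta_rot": [0,0,0],"fingers": 1},{"travel": [0,0,0],"delta_rot": [0,0,0],"fingers": 1},{"travel": [0,0,0],"delta_rot": [0,0,0],"fingers": 1},{"travel": [0,0,0],"delta_rot": [0,0,0],"fingers": 1},{"travel": [0,0,0],"delta_rot": [0,0,0],"fingers": 1},{"travel": [0,0,0],"delta_rot": [0,0,0],"fingers": 1}]'

```text
clock: 16.08
eef_pos: [459.1, -216.5, 26.0]
eef_rot: [3.141, 0.0, 1.571]
wrist_force: [0.1, -0.1, 3.6]
finger_gap: 42.7
```

send_rows --plan '[{"travel": [0,0,-20],"delta_rot": [0,0,0],"fingers": 1},{"travel": [0,0,-40],"delta_rot": [0,0,0],"fingers": 1},{"travel": [0,0,-40],"delta_rot": [0,0,0],"fingers": 1},{"travel": [22,18,0],"delta_rot": [0,0,0],"fingers": 1},{"travel": [36,30,0],"delta_rot": [0,0,0],"fingers": 1},{"travel": [40,33,0],"delta_rot": [0,0,0],"fingers": 1},{"travel": [40,33,0],"delta_rot": [0,0,0],"fingers": 1},{"travel": [36,30,0],"delta_rot": [0,0,0],"fingers": 1},{"travel": [20,15,0],"delta_rot": [0,0,0],"fingers": 1},{"travel": [8,6.5,0],"delta_rot": [0,0,0],"fingers": 1},{"travel": [0,0,0],"delta_rot": [0,0,0],"fingers": 1},{"travel": [0,0,35],"delta_rot": [0,0,0],"fingers": 1},{"travel": [0,0,30],"delta_rot": [0,0,0],"fingers": 1},{"travel": [0,0,15],"delta_rot": [0,0,0],"fingers": 1},{"travel": [0,0,5],"delta_rot": [0,0,0],"fingers": 1},{"travel": [0,0,0],"delta_rot": [0,0,0],"fingers": 1},{"travel": [0,0,0],"delta_rot": [0,0,0],"fingers": 1}]'

```text
clock: 18.2
eef_pos: [625.0, -14.6, 41.9]
eef_rot: [3.14, 0.0, 1.571]
wrist_force: [0.3, -0.1, -0.3]
finger_gap: 43.0
```

```bash
python3 - <<'E'
from h import *
wristlook("wrist")
E
```

```text
tcp [625.  -14.6  41.9] [3.14  0.    1.571] gap 43.0 F [ 0.3 -0.1 -0.3] t 18.2
piston_61 0.7 px 300 373 ztop 52.3 circle [614.1 -97.5  24.8]
piston_61 0.6 px 319 267 ztop 70.3 circle [624.7 -14.7  20.9]
```

send_rows --plan '[{"travel": [0,0,3],"delta_rot": [0,0,0],"fingers": 1},{"travel": [0,0,1.2],"delta_rot": [0,0,0],"fingers": 1},{"travel": [0,0,0.7],"delta_rot": [0,0,0],"fingers": 1},{"travel": [0,0,0],"delta_rot": [0,0,0],"fingers": 1}]'

```text
clock: 18.8
eef_pos: [624.5, -14.5, 37.0]
eef_rot: [-3.142, 0.0, 1.571]
wrist_force: [-5.9, 0.0, 11.7]
finger_gap: 42.4
```

send_rows --plan '[{"travel": [0,0,0],"delta_rot": [0,0,0],"fingers": -1},{"travel": [0,0,0],"delta_rot": [0,0,0],"fingers": -1},{"travel": [0,0,0],"delta_rot": [0,0,0],"fingers": -1},{"travel": [0,0,0],"delta_rot": [0,0,0],"fingers": -1},{"travel": [0,0,-20],"delta_rot": [0,0,0],"fingers": -1},{"travel": [0,0,-40],"delta_rot": [0,0,0],"fingers": -1},{"travel": [0,0,-40],"delta_rot": [0,0,0],"fingers": -1},{"travel": [25,-17,0],"delta_rot": [0,0,0],"fingers": -1},{"travel": [40,-28,0],"delta_rot": [0,0,0],"fingers": -1},{"travel": [40,-28,0],"delta_rot": [0,0,0],"fingers": -1},{"travel": [40,-28,0],"delta_rot": [0,0,0],"fingers": -1},{"travel": [40,-28,0],"delta_rot": [0,0,0],"fingers": -1},{"travel": [40,-28,0],"delta_rot": [0,0,0],"fingers": -1},{"travel": [40,-28,0],"delta_rot": [0,0,0],"fingers": -1},{"travel": [29,-22,0],"delta_rot": [0,0,0],"fingers": -1},{"travel": [0,0,0],"delta_rot": [0,0,0],"fingers": -1},{"travel": [0,0,0],"delta_rot": [0,0,0],"fingers": -1}]'

```text
clock: 20.92
eef_pos: [418.0, 279.3, 136.8]
eef_rot: [3.141, -0.0, 1.571]
wrist_force: [-0.2, -0.1, -0.3]
finger_gap: 94.0
```

```bash
python3 - <<'E'
from h import *
wristlook("wrist","w34")
E
```

```text
tcp [418.  279.3 136.8] [ 3.141 -0.     1.571] gap 94.0 F [-0.2 -0.1 -0.3] t 20.93
piston_61 0.84 px 318 208 ztop 46.3 circle [417.2 278.8  16.6]
piston_61 0.64 px 368 287 ztop 46.2 circle [460. 209.  16.]
```

View pics/w34.png

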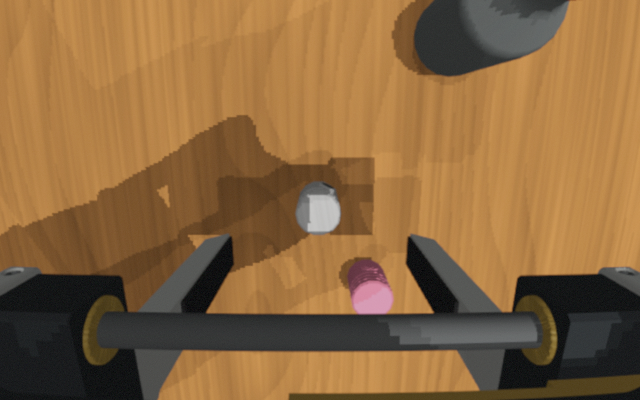

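The close view shows the plain piston at (318,208) between the jaws. Pink is at (370,290), and the bottle at (480,30) is clear of the gripper.

send_rows --plan '[{"travel": [0,-0.5,40],"delta_rot": [0,0,0],"fingers": -1},{"travel": [0,0,40],"delta_rot": [0,0,0],"fingers": -1},{"travel": [0,0,20],"delta_rot": [0,0,0],"fingers": -1},{"travel": [0,0,11],"delta_rot": [0,0,0],"fingers": -1},{"travel": [0,0,0],"delta_rot": [0,0,0],"fingers": 1},{"travel": [0,0,0],"delta_rot": [0,0,0],"fingers": 1},{"travel": [0,0,0],"delta_rot": [0,0,0],"fingers": 1},{"travel": [0,0,0],"delta_rot": [0,0,0],"fingers": 1},{"travel": [0,0,0],"delta_rot": [0,0,0],"fingers": 1},{"travel": [0,0,0],"delta_rot": [0,0,0],"fingers": 1},{"travel": [0,0,0],"delta_rot": [0,0,0],"fingers": 1},{"travel": [0,0,0],"delta_rot": [0,0,0],"fingers": 1},{"travel": [0,0,0],"delta_rot": [0,0,0],"fingers": 1}]'

```text
clock: 22.65
eef_pos: [417.0, 279.5, 25.0]
eef_rot: [-3.142, -0.0, 1.571]
wrist_force: [0.4, -0.1, 0.2]
finger_gap: 33.6
```

send_rows --plan '[{"travel": [0,0,-20],"delta_rot": [0,0,0],"fingers": 1},{"travel": [0,0,-40],"delta_rot": [0,0,0],"fingers": 1},{"travel": [0,0,-40],"delta_rot": [0,0,0],"fingers": 1},{"travel": [-20,20,0],"delta_rot": [0,0,0],"fingers": 1},{"travel": [-32,33,0],"delta_rot": [0,0,0],"fingers": 1},{"travel": [-34,36,0],"delta_rot": [0,0,0],"fingers": 1},{"travel": [-34,36,0],"delta_rot": [0,0,0],"fingers": 1},{"travel": [-34,36,0],"delta_rot": [0,0,0],"fingers": 1},{"travel": [-32,33,0],"delta_rot": [0,0,0],"fingers": 1},{"travel": [-17,17,0],"delta_rot": [0,0,0],"fingers": 1},{"travel": [-6.5,7,0],"delta_rot": [0,0,0],"fingers": 1},{"travel": [0,0,0],"delta_rot": [0,0,0],"fingers": 1},{"travel": [0,0,35],"delta_rot": [0,0,0],"fingers": 1},{"travel": [0,0,30],"delta_rot": [0,0,0],"fingers": 1},{"travel": [0,0,15],"delta_rot": [0,0,0],"fingers": 1},{"travel": [0,0,5],"delta_rot": [0,0,0],"fingers": 1},{"travel": [0,0,0],"delta_rot": [0,0,0],"fingers": 1},{"travel": [0,0,0],"delta_rot": [0,0,0],"fingers": 1}]'

```text
clock: 24.9
eef_pos: [635.5, 70.1, 41.0]
eef_rot: [3.14, -0.0, 1.571]
wrist_force: [-0.6, -0.1, -0.7]
finger_gap: 33.2
```

```bash
python3 - <<'E'
from h import *
wristlook("wrist")
E
```

```text
tcp [635.5  70.1  41. ] [ 3.14  -0.     1.571] gap 33.2 F [-0.6 -0.1 -0.7] t 24.9
piston_61 0.89 px 319 268 ztop 62.4 circle [635.4  69.4  16.9]
piston_61 0.63 px 301 373 ztop 46.9 circle [624.6 -13.3  20.3]
piston_61 0.61 px 10 10 ztop 13.1 circle [467.8 199.7   7.1]
```

send_rows --plan '[{"travel": [0,0,3],"delta_rot": [0,0,0],"fingers": 1},{"travel": [0,0,1.2],"delta_rot": [0,0,0],"fingers": 1},{"travel": [0,0,0.7],"delta_rot": [0,0,0],"fingers": 1},{"travel": [0,0,0],"delta_rot": [0,0,0],"fingers": 1}]'

```text
clock: 25.5
eef_pos: [635.0, 70.0, 36.0]
eef_rot: [-3.142, 0.0, 1.571]
wrist_force: [-5.4, -1.4, 10.3]
finger_gap: 33.8
```

send_rows --plan '[{"travel": [0,0,0],"delta_rot": [0,0,0],"fingers": -1},{"travel": [0,0,0],"delta_rot": [0,0,0],"fingers": -1},{"travel": [0,0,0],"delta_rot": [0,0,0],"fingers": -1},{"travel": [0,0,0],"delta_rot": [0,0,0],"fingers": -1},{"travel": [0,0,-20],"delta_rot": [0,0,0],"fingers": -1},{"travel": [0,0,-40],"delta_rot": [0,0,0],"fingers": -1},{"travel": [0,0,-40],"delta_rot": [0,0,0],"fingers": -1},{"travel": [0,0,-40],"delta_rot": [0,0,0],"fingers": -1},{"travel": [-35,-20,-30],"delta_rot": [0,0,0],"fingers": -1},{"travel": [-40,-20,-30],"delta_rot": [0,0,0],"fingers": -1},{"travel": [-40,-20,-30],"delta_rot": [0,0,0],"fingers": -1},{"travel": [-35,-10,0],"delta_rot": [0,0,0],"fingers": -1},{"travel": [0,0,0],"delta_rot": [0,0,0],"fingers": -1},{"travel": [0,0,0],"delta_rot": [0,0,0],"fingers": -1}]'

```text
clock: 27.25
eef_pos: [565.1, -79.5, 265.7]
eef_rot: [3.141, -0.0, 1.571]
wrist_force: [-0.7, 0.8, -0.0]
finger_gap: 93.9
```

```bash
python3 - <<'E'
from h import *
wristlook("wrist","wend")
for n in ["scene","side"]:
    c=camera(n); W=cloud(c,Twc(c)); save(c,n+"9")
    for o in ["piston_61","oil_bottle"]:
      for d in masks_of(o,n)[:6]:
        p=W[d["region"]&(c["z_map"]>0)]; z0=np.median(p[p[:,2]>np.percentile(p[:,2],60)][:,2]); p=p[abs(p[:,2]-z0)<2.5]; print(n,o,z0.round(1),circ(p[:,:2]))
a=cv2.imread("pics/scene9.png"); b=cv2.imread("pics/wend.png"); cv2.imwrite("pics/end.png",np.hstack([cv2.resize(a[100:320,130:500],(400,238)),cv2.resize(b,(381,238))]))
E
```

```text
tcp [565.1 -79.5 265.7] [ 3.141 -0.     1.571] gap 93.9 F [-0.7  0.8 -0. ] t 27.25
piston_61 0.83 px 353 268 ztop 61.3 circle [ 605.2 -183.4   30.2]
piston_61 0.79 px 362 197 ztop 53.4 circle [614.2 -98.2  25.4]
piston_61 0.78 px 387 37 ztop 57.4 circle [634.8  69.5  16.8]
piston_61 0.74 px 376 121 ztop 65.5 circle [624.3 -15.2  20.8]
scene piston_61 65.2 [625.3 -14.1  20.7]
scene piston_61 53.8 [614.8 -98.   25.3]
scene piston_61 61.6 [ 604.7 -182.3   29.3]
scene piston_61 45.7 [461.7 208.4  16.1]
scene piston_61 42.6 [352.6  -2.   25.3]
scene piston_61 57.3 [636.   70.5  16.3]
scene oil_bottle 123.9 [523.1 412.   14.4]
side piston_61 43.8 [458.5 208.5  16.1]
side piston_61 55.5 [633.4  70.5  16.3]
side piston_61 59.8 [ 603.7 -182.6   30.2]
side piston_61 52.0 [611.7 -99.9  23.9]
side piston_61 10.6 [624.1 -13.9  35.6]
side oil_bottle 112.6 [519.3 409.5  20. ]
side oil_bottle 10.1 [ 602.3 -184.4   34.3]
```

View pics/end.png

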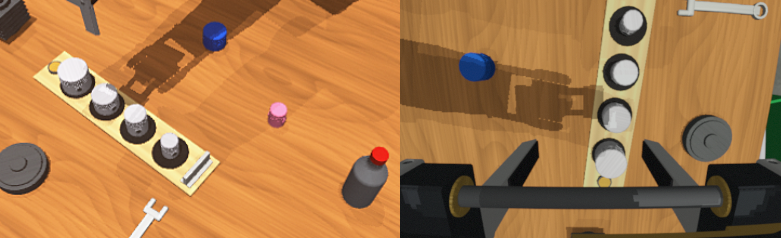

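The end picture shows all four pistons upright and centred, with the narrowest at (170,148) beside the stop and the widest at (73,75) by the dish. The pink and blue look-alikes and the bottle haven't moved, and the gripper is well clear.

```bash
python3 -c "
from cell import manip
print(manip.sign_off())"
```

```text
the job is handed in; nothing more can be done
None
```

The four pistons stand on the pads in order of diameter, with piston_34 next to the stop, then piston_43, piston_52 and piston_61 farthest away. I handed the job in at about 27 s of the 99 s allowed; it gave no verdict.

- **Position:** The last wrist and scene pictures put all four pistons upright and within about 1.5 mm of their pad centres. Their tops are at 57, 65, 53 and 61 mm, as expected on the pads.
- **Left alone:** The oil bottle and the pink and blue look-alikes are where they were.
- **Forces:** The wrist force I read after each placement was at most about 13 N.
- **Disagreement:** In the last side picture the network did not report piston_43 and marked its pad as a piston instead. That camera's position for piston_52 was also about 3 mm off. The wrist and scene cameras both confirmed those two pistons.

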